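# Reload a hot preheat pot: lid off and on with the lid lifter

## Robot

A 6-joint arm with a two-finger parallel gripper is mounted at the origin on a cart in front of the work surface, level with it; the furniture and walls round the work are solid. World frame = base frame: x ahead of the robot, y to its left, z up, the work surface at z = 0. Lengths are in m, angles in rad, forces in N, time in s.
With the tool pointing down it reaches from about 0.325 to 0.85 m from the base axis. Payload 4.4 kg.
Tool frame: the origin (TCP) lies at the very end of the fingers, on their centre line; the grasp point (between the pads) lies 19 mm behind it; z points along the fingers, x is the direction in which the jaws open and shut, and the axes are right-handed (so a half turn about z gives the same grasp; the last joint's range is limited). The gripper opens to 94 mm and grips with 3 to 60 N. Pads are 16 mm wide; open, the fingers measure 119 mm over their backs; the gripper's body (75 mm by 177 mm) begins 78 mm behind the grasp point.
Start: joints at [-1.498, 0.207, 1.542, -0, 1.393, -0.15], TCP at [0.127, -0.561, 0.205] pointing down, gripper open.
Joint ranges: [-2.73, 2.73], [-0.86, 2.22], [0.23, 2.46], [-1.11, 4.25], [0.08, 2.63], [-2.82, 2.82]. Speed limits (rad/s): [2.79, 2.79, 3.14, 3.14, 3.14, 3.14].

## Interface

Orientations are given as a unit quaternion [x, y, z, w].
In Python, from cell import ctrl gives the robot as it stands. The module is installed in compiled form; this text tells all that it offers. Calls block until the motion is done:
- ctrl.movep(position, orientation): joint-space move of the TCP to a pose.
- ctrl.movel(position, ori=None, max_speed=0.15, max_force=None): straight line of the TCP; ori=None keeps the orientation; max_speed is the mean speed in m/s. With max_force (N) it stops when the force on the tool has changed by that much, and returns True; else False.
- ctrl.goto_joints(angles): joint-space move.
- ctrl.gripper_to(opening, newtons=None): opening from 0.0 (shut) to 1.0 (fully open); newtons is the grip in N (None keeps the last); returns when the fingers have stopped.
- ctrl.dwell(seconds).
- ctrl.inverse_kinematics(position, orientation): joint angles nearest the present ones, or None.
- ctrl.sense(): the state.
- ctrl.camera(name): name is "scene" or "top" or "wrist"; returns a dict with "image" (384x512x3 uint8, red, green, blue), "fx", "fy", "cx", "cy" (pixels), "k1" (the pictures are not rectified: a ray, as slopes to the right and down, at radius r is drawn at 1 + k1 r^2 times it, then the intrinsics apply), "extrinsics" (4x4, takes a point from world to camera coordinates); the wrist camera has in their place "mount" (4x4, takes a point from camera to tool coordinates, whose origin is the TCP and whose axes are the tool frame's). Camera axes: x right, y down, z forward; pixel columns grow to the right and rows downward; lengths in m; the calibration is good to about 2 mm. A picture is of the moment at which its call begins: read the wrist's pose just before it. There is no depth.
A pose or a line that the arm cannot do raises ctrl.Unreachable and nothing moves.
- ctrl.job_done(): hands the job in, once; it reports no verdict.
The state is a dict: "time_s": time; "joints": joint angles; "qvel": joint speeds; "tau": joint torques, N m; "tcp_pos": TCP position; "orientation": TCP orientation; "wrist_force": force on the tool from outside, world axes, zero at the start; "moment": the same for the moment, N m; "opening": opening from 0.0 (shut) to 1.0 (fully open).
Only numpy, scipy, OpenCV 4.12 (cv2) and the standard library are available. Lean on these libraries where they do the work, as an engineer would, in place of code of your own. Each camera call takes 0.05 s, during which the arm holds its last target.

## Task

The preheat pot is hot, so handle its lid only with the lid lifter: hook the middle of the lid's loop handle, carry the lid level and set it on the trivet. Stand every 50 mm sleeve (the middle size; there may be one, two or three) upright on the floor of the pot, leaving the narrower and the wider sleeve on the table, then put the lid back with the lifter so that it seats fully on the pot and hang the lifter back on its stand. Never touch the lid with the gripper or let it tip, and leave the chipping hammer and the gusset alone.

Things in the scene. Friction and masses are not known exactly. Their poses are not given: they have to be found in the camera images.
- pot: round grey preheat pot with steel hoops, fixed. Origin at the centre of its underside on the table, z up. Outer diameter 164 mm, rim 75 mm above the table, mouth 140 mm across, inner floor 10 mm above the table. A blue terminal box on its +x side reaches 125 mm from the axis and is 68 mm high with its knob.
- lid: loose round steel lid, 0.36 to 0.54 kg, 168 mm across. Origin at the centre of the flange's underside, z up: 75 mm above the table when seated. Flange 11 mm thick; below it a tapered plug 10 mm deep (132 mm across at the top, 120 mm at the bottom) centres it in the mouth. Its centre of mass lies under the middle of the handle. Handle bar along the lid's y axis, see point lid_bar.
- lid_bar (a point): middle of the lid's loop handle: centre line of its 10 mm round bar, 58 mm above the lid's origin. The bar runs along the lid's y axis, straight for 33 mm either way, with uprights at 42 mm either way; 42 mm are free between the flange and the bar.
- trivet: lid rest: star of three crossed steel flat bars, 168 mm across, fixed. Origin at its centre on the table; its flat top is 20 mm above the table. When the lid stands on it (on its plug) the lid's origin is 30 mm above the table.
- lifter: lid lifter, 0.25 kg. Origin at the middle of its wooden cross grip: 110 mm long along the lifter's y, 22 mm wide along x, 24 mm high along z; grip it in the middle across the 22 mm. Below the grip a 10 mm rod goes straight down to z = -66 mm, then cranks back to x = -16 mm and ends in a flat-strip hook, see point lifter_hook.
- lifter_hook (a point): middle of the hook's flat saddle (upper face), 130 mm straight below the grip's middle. Strip 30 mm wide along y, 5 mm thick; in lifter axes from here: back at x = -19 to -14 mm, 45 mm high; front lip at x = +11 to +16 mm, 10 mm high. The hook is open to +x above the lip: pass it under the bar towards +x, lift; to unhook, lower 12 mm or more after the lid rests and draw back to -x.
- stand: lifter stand, fixed: base plate 100 x 110 x 8 mm, two bent 10 mm rods at y = -36 and +36 mm rising at x = +40 mm and running forward to x = -27 mm at 150 mm (tops), with upturned ends 167 mm high. The lifter's cross grip lies over both rods, its own rod hanging between them, lifter axes along the stand's. Origin on the table, below the hanging lifter's middle.
- stand_seat (a point): where the lifter's origin (middle of its grip) is when it hangs in the stand: 162 mm above the table
- sleeve_a: steel sleeve (thick-walled tube) 50 mm in outer diameter, 40 mm tall, bore 24 mm, 0.45 kg, standing on end: the wanted size. Origin at the centre of its underside, z along its axis. May be absent.
- sleeve_b: steel sleeve (thick-walled tube) 50 mm in outer diameter, 40 mm tall, bore 24 mm, 0.45 kg, standing on end: the wanted size. Origin at the centre of its underside, z along its axis. May be absent.
- sleeve_c: steel sleeve (thick-walled tube) 50 mm in outer diameter, 40 mm tall, bore 24 mm, 0.45 kg, standing on end: the wanted size. Origin at the centre of its underside, z along its axis. May be absent.
- narrow_sleeve: look-alike sleeve 38 mm in outer diameter, 40 mm tall, bore 17 mm, standing on end; not wanted. Origin as above.
- wide_sleeve: look-alike sleeve 62 mm in outer diameter, 40 mm tall, bore 32 mm, standing on end; not wanted. Origin as above.
- chipping_hammer: bystander: welder's chipping hammer with a coiled-wire handle, 160 x 245 x 27 mm, loose on the table
- gusset_f: bystander: triangular steel gusset plate, 72 x 72 x 6 mm, loose on the table

How it is judged:
By the outcome, as a careful person would: the job done as asked, in the order asked, and still so for the second after the job is handed in, with the robot touching nothing.
Of sleeve_a, sleeve_b, sleeve_c only 1 to 3 are there at a start; the rules pass over those that are not, and their reading is None.
At some moment in a run one of sleeve_a, sleeve_b, sleeve_c may be knocked a few centimetres aside while the robot is not near it.
It also fails if it takes over 210 s, if anything falls off the work surface, if the arm or the gripper's body presses on something with over 40 N, if the wrist force passes 120 N, or if a joint passes its speed limit or range.

## Working session

There is one attempt and no reset: what is moved stays moved. The work goes in short steps, each a Python script; the robot and the scene stay as the last script left them, time stands still between calls to the robot, and variables do not carry over. Pictures are saved under pics/ and viewed, and the job is handed in when it is done.

```bash
ls; mkdir -p pics; cat > h.py <<'E'
import numpy as np, cv2, json
from cell import ctrl
from scipy.spatial.transform import Rotation as R
def snap(name,fn=None):
    s=ctrl.sense(); c=ctrl.camera(name)
    if name=='wrist':
        T=np.eye(4);T[:3,:3]=R.from_quat(s['orientation']).as_matrix();T[:3,3]=s['tcp_pos']
        c['extrinsics']=np.linalg.inv(T@np.array(c['mount']))
    if fn: cv2.imwrite('pics/'+fn+'.png',cv2.cvtColor(c['image'],cv2.COLOR_RGB2BGR))
    c2={k:(np.array(v).tolist()) for k,v in c.items() if k!='image'}
    if fn: json.dump(c2,open('pics/'+fn+'.json','w'))
    return c
def load(fn): return json.load(open('pics/'+fn+'.json'))
def px2w(c,u,v,z):
    E=np.array(c['extrinsics']); x=(u-c['cx'])/c['fx'];y=(v-c['cy'])/c['fy']
    a,b=x,y
    for _ in range(20):
        r2=a*a+b*b; a,b=x/(1+c['k1']*r2),y/(1+c['k1']*r2)
    d=E[:3,:3].T@np.array([a,b,1]); o=-E[:3,:3].T@E[:3,3]
    return o+d*(z-o[2])/d[2]
def w2px(c,p):
    E=np.array(c['extrinsics']); q=E[:3,:3]@np.array(p)+E[:3,3]
    a,b=q[0]/q[2],q[1]/q[2]; s=1+c['k1']*(a*a+b*b)
    return np.array([c['fx']*a*s+c['cx'],c['fy']*b*s+c['cy']])
def down(yaw):
    # tool z down, tool x at yaw
    return (R.from_euler('z',yaw)*R.from_euler('x',np.pi)).as_quat()
def crop(fn,u0,v0,u1,v1,k,out):
    im=cv2.imread('pics/'+fn+'.png')[v0:v1,u0:u1]
    cv2.imwrite('pics/'+out+'.png',cv2.resize(im,None,fx=k,fy=k,interpolation=cv2.INTER_CUBIC))
E
python3 - <<'E'
from h import *
for n in('top','scene','wrist'):
    c=snap(n,n+'0')
    E=c['extrinsics'];E=np.array(E);print(n,c['fx'],c['k1'],(-E[:3,:3].T@E[:3,3]).round(3),E[:3,:3].round(2).tolist())
print(ctrl.sense())
E
```

```text
pics
top 418.34534176554774 -0.01309524720208317 [ 4.210e-01 -1.000e-03  1.454e+00] [[-0.02, -1.0, 0.01], [-0.99, 0.02, -0.12], [0.12, -0.01, -0.99]]
scene 413.49886026172044 -0.03553668450285772 [0.157 0.801 1.011] [[-0.9, -0.43, -0.02], [-0.29, 0.64, -0.72], [0.31, -0.64, -0.7]]
wrist 334.7630511525921 -0.04153443263645898 [ 0.199 -0.542  0.385] [[0.22, -0.98, -0.0], [-0.94, -0.21, 0.26], [-0.25, -0.06, -0.97]]
{'time_s': 0.15, 'joints': array([-1.49847032e+00,  2.07215665e-01,  1.54260479e+00,  1.19976372e-06,
        1.39349463e+00, -1.50515322e-01]), 'qvel': array([-0.00051724, -0.00240747, -0.00466143,  0.00090242, -0.00067773,
       -0.00129391]), 'tau': array([ 3.67307630e-04, -3.71310568e+01, -2.81812352e+01,  6.97919936e-02,
        3.26957996e-02, -9.61502383e-05]), 'tcp_pos': array([ 0.12701174, -0.56016634,  0.20457239]), 'orientation': array([ 7.81345145e-01, -6.24098568e-01, -5.84270910e-04, -6.32708112e-04]), 'wrist_force': array([-0.56896635, -0.02254644, -0.03982186]), 'moment': array([0.02622781, 0.0231532 , 0.01006457]), 'opening': 0.9977486815478938}
```

View pics/top0.png

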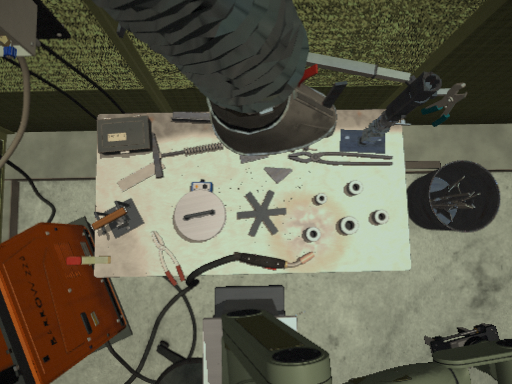

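View pics/scene0.png

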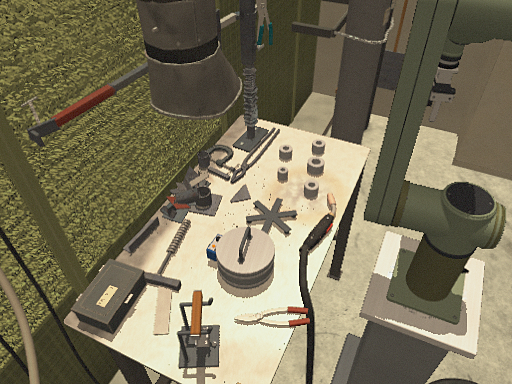

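View pics/wrist0.png

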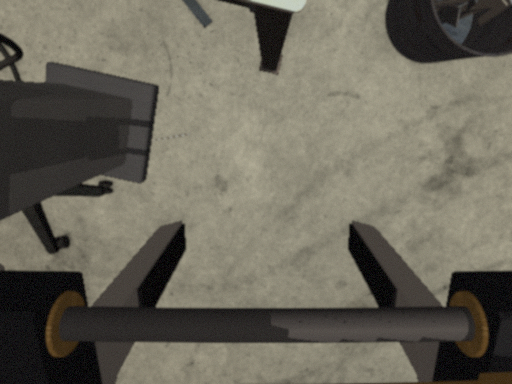

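```bash
python3 - <<'E'
from h import *
crop('top0',90,170,250,285,5,'t_l'); crop('top0',230,150,400,280,4,'t_r'); crop('scene0',150,180,330,370,3,'s_l')
crop('scene0',230,120,370,220,5,'s_r')
c=load('top0');s=load('scene0')
from scipy.optimize import least_squares
def tri(a,b): return least_squares(lambda p:np.r_[w2px(c,p)-a,w2px(s,p)-b],[0.6,0,.3]).x
print('hood approx centre rim',tri((275,125),(195,100)))
E
```

```text
hood approx centre rim [ 0.73227512 -0.06953106  0.37460925]
```

View pics/t_l.png

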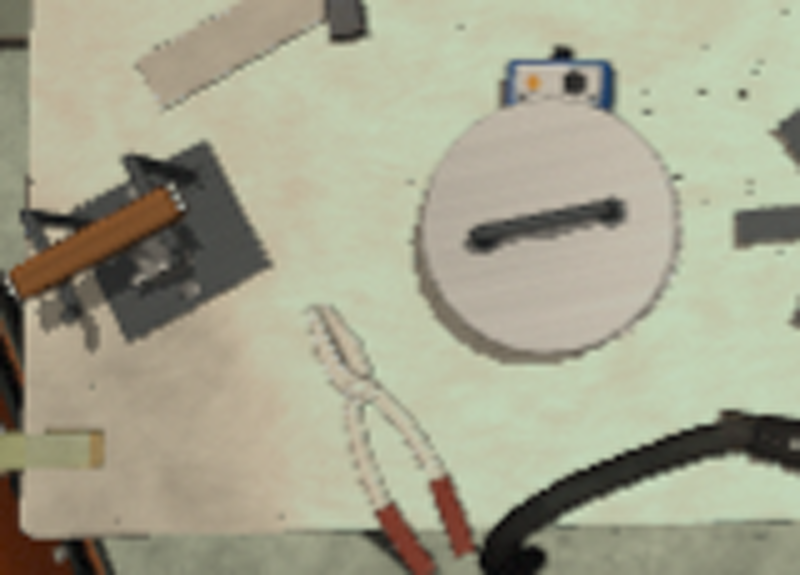

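View pics/t_r.png

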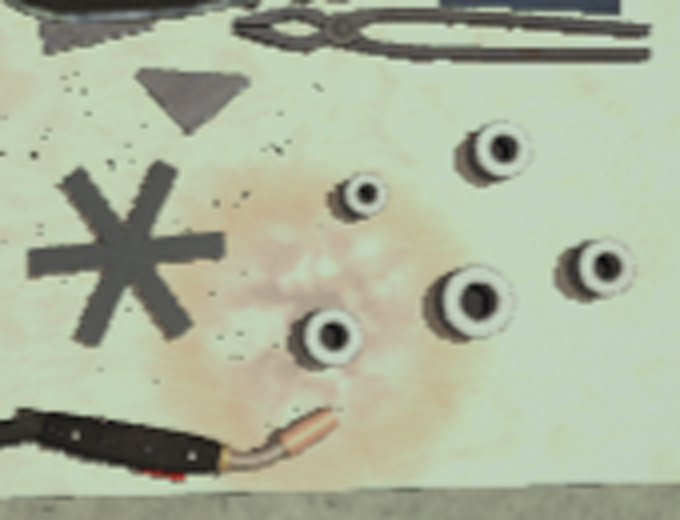

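View pics/s_l.png

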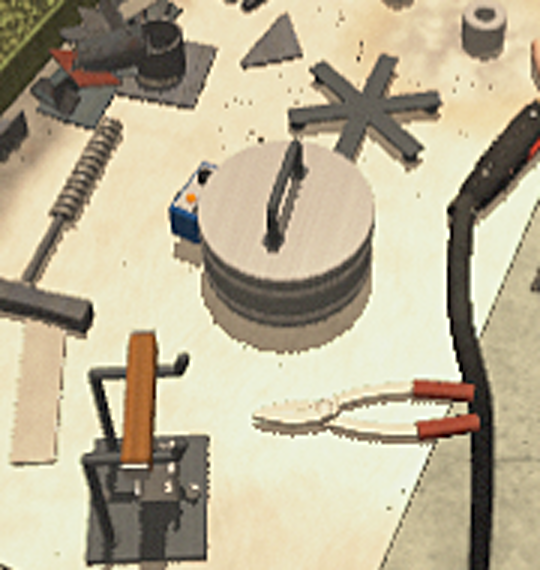

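View pics/s_r.png

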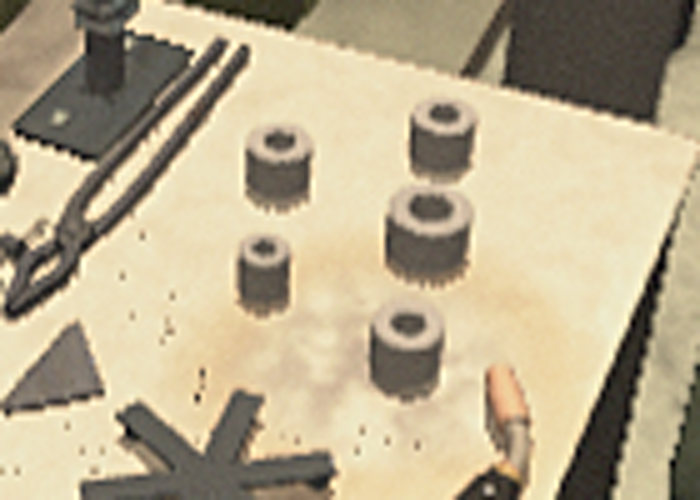

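```bash
python3 - <<'E'
from h import *
c=load('top0');s=load('scene0')
f=lambda u,v,z:px2w(c,u,v,z).round(4)
L=lambda u,v:(90+u/5,170+v/5); Rr=lambda u,v:(230+u/4,150+v/4); S=lambda u,v:(150+u/3,180+v/3); SR=lambda u,v:(230+u/5,120+v/5)
g=lambda u,v,z:px2w(s,u,v,z).round(4)
print('bar ends',f(*L(482,237),.133),f(*L(612,210),.133),'lid circ top',f(*L(549,225),.086))
print('scene bar',g(*S(273,240),.133),g(*S(297,150),.133))
print('grip ends',f(*L(15,285),.174),f(*L(178,195),.174),'mid',f(*L(98,242),.174))
print('scene grip',g(*S(143,335),.174),g(*S(137,465),.174),'mid',g(*S(139,400),.174))
print('plate corners',[f(*L(*p),.008) for p in((208,140),(272,265),(130,342))])
print('trivet',f(*Rr(127,255),.02),'tips',[f(*Rr(*p),.02) for p in((28,262),(225,245),(70,178),(180,330),(167,168),(88,340))])
for n,p in dict(A=(335,336),B=(604,268),C=(501,151),narrow=(366,194),wide=(477,300)).items(): print(n,f(*Rr(*p),.04))
for n,p in dict(A=(408,325),B=(443,113),C=(281,142),narrow=(265,248),wide=(431,208)).items(): print('s',n,g(*SR(*p),.04))
for h in(.3,.4,.5):print('hood',h,[f(*p,h) for p in((275,152),(215,125),(337,115))])
# hood rim points tri
E
```

```text
bar ends [0.4865 0.1927 0.133 ] [0.5018 0.1107 0.133 ] lid circ top [0.4957 0.1559 0.086 ]
scene bar [0.4716 0.2302 0.133 ] [0.4968 0.1287 0.133 ]
grip ends [0.4611 0.4705 0.174 ] [0.5139 0.3722 0.174 ] mid [0.4862 0.4206 0.174 ]
scene grip [0.5089 0.381  0.174 ] [0.4579 0.4765 0.174 ] mid [0.4831 0.431  0.174 ]
plate corners [array([0.5637, 0.4004, 0.008 ]), array([0.4764, 0.3554, 0.008 ]), array([0.4259, 0.4521, 0.008 ])]
trivet [ 0.4992 -0.0486  0.02  ] tips [array([0.495 , 0.0363, 0.02  ]), array([ 0.506 , -0.1329,  0.02  ]), array([ 0.5665, -0.0011,  0.02  ]), array([ 0.4343, -0.0923,  0.02  ]), array([ 0.5734, -0.0849,  0.02  ]), array([ 0.4275, -0.0136,  0.02  ])]
A [ 0.4262 -0.2214  0.04  ]
B [ 0.4784 -0.4522  0.04  ]
C [ 0.58   -0.3695  0.04  ]
narrow [ 0.5456 -0.2524  0.04  ]
wide [ 0.4538 -0.3428  0.04  ]
s A [ 0.4243 -0.2137  0.04  ]
s B [ 0.4785 -0.4499  0.04  ]
s C [ 0.5785 -0.3658  0.04  ]
s narrow [ 0.5437 -0.2479  0.04  ]
s wide [ 0.4503 -0.3384  0.04  ]
hood 0.3 [array([ 0.6563, -0.0807,  0.3   ]), array([0.7373, 0.0868, 0.3   ]), array([ 0.7601, -0.2603,  0.3   ])]
hood 0.4 [array([ 0.6359, -0.0738,  0.4   ]), array([0.7098, 0.0792, 0.4   ]), array([ 0.7307, -0.2378,  0.4   ])]
hood 0.5 [array([ 0.6155, -0.0669,  0.5   ]), array([0.6824, 0.0715, 0.5   ]), array([ 0.7013, -0.2154,  0.5   ])]
```

```bash
python3 - <<'E'
from h import *
crop('scene0',130,0,270,130,5,'s_h'); crop('top0',200,90,350,170,5,'t_h')
E
```

```text
(no output)
```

View pics/s_h.png

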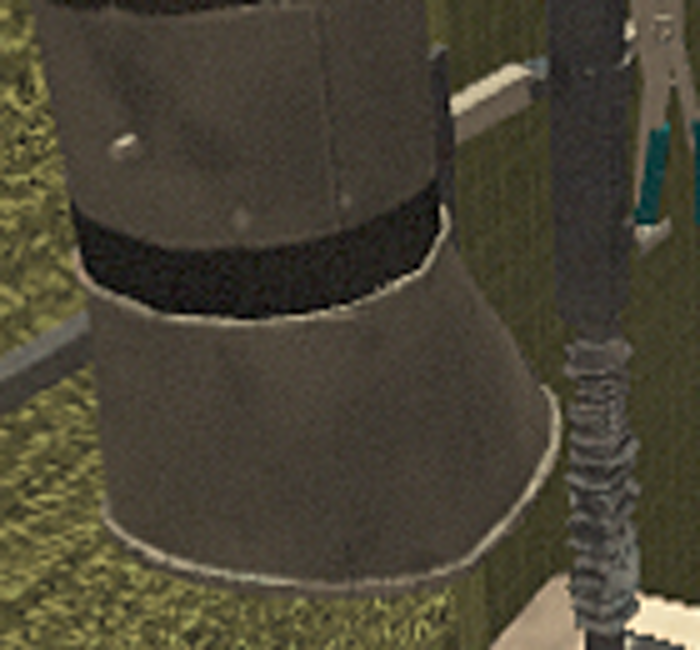

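View pics/t_h.png

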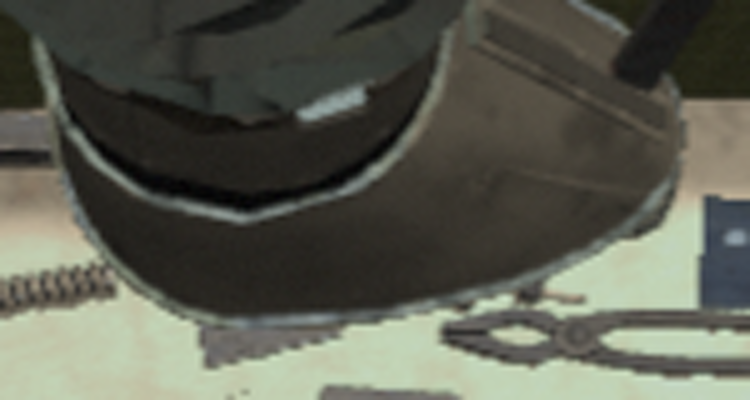

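```bash
python3 - <<'E'
from h import *
from scipy.optimize import least_squares
c=load('top0');s=load('scene0')
def tri(a,b):
    r=least_squares(lambda p:np.r_[w2px(c,p)-a,w2px(s,p)-b],[0.6,0,.3]);return r.x.round(3),r.cost.round(1)
for a,b in [((300,151),(241,84)),((315,145),(241,84)),((225,143),(200,118)),((235,149),(210,117)),((220,137),(200,118)),((275,154),(225,112))]:print(tri(a,b))
# IK checks
for nm,p,yaw in [('lifter',(.486,.42,.143),.49),('lid',(.495,.15,.24),.2),('trivet',(.5,-.05,.25),.2)]:
    for k in(0,np.pi):
        q=ctrl.inverse_kinematics(p,down(yaw+k));print(nm,k,None if q is None else np.round(q,2))
E
```

```text
(array([ 0.637, -0.135,  0.417]), np.float64(1.7))
(array([ 0.658, -0.178,  0.39 ]), np.float64(2.3))
(array([0.662, 0.055, 0.413]), np.float64(1.3))
(array([0.647, 0.03 , 0.404]), np.float64(1.1))
(array([0.667, 0.063, 0.418]), np.float64(7.0))
(array([ 0.65 , -0.073,  0.356]), np.float64(17.8))
lifter 0 [ 0.58  0.4   1.43 -0.    1.32  0.09]
lifter 3.141592653589793 None
lid 0 [ 0.13  0.06  1.64 -0.    1.45 -0.07]
lid 3.141592653589793 None
trivet 0 [-0.27  0.02  1.66 -0.    1.47 -0.47]
trivet 3.141592653589793 [-0.27  0.02  1.66  0.    1.47  2.67]
```

```bash
python3 - <<'E'
from h import *
ctrl.gripper_to(0.6)
ctrl.movep([.43,.09,.36],down(.2)); print(ctrl.sense()['time_s'])
snap('wrist','w1')
ctrl.movep([.44,.33,.34],down(.49)); ctrl.dwell(.2);print(ctrl.sense()['time_s'])
snap('wrist','w2')
E
```

```text
3.5
4.7
```

View pics/w1.png

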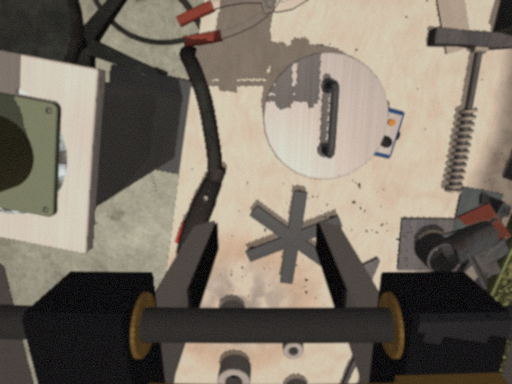

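View pics/w2.png

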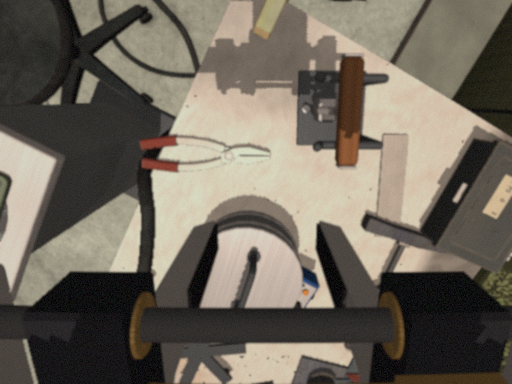

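```bash
python3 - <<'E'
from h import *
crop('w1',240,40,400,200,5,'w1c');crop('w2',280,40,400,180,5,'w2c');crop('w1',235,175,355,295,5,'w1t')
E
```

```text
(no output)
```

View pics/w1c.png

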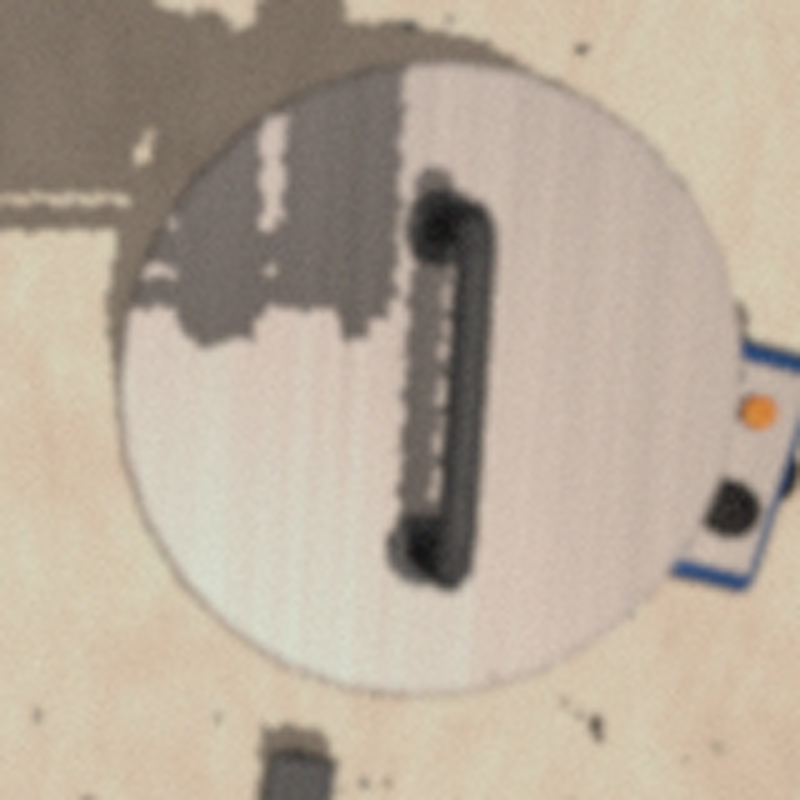

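View pics/w2c.png

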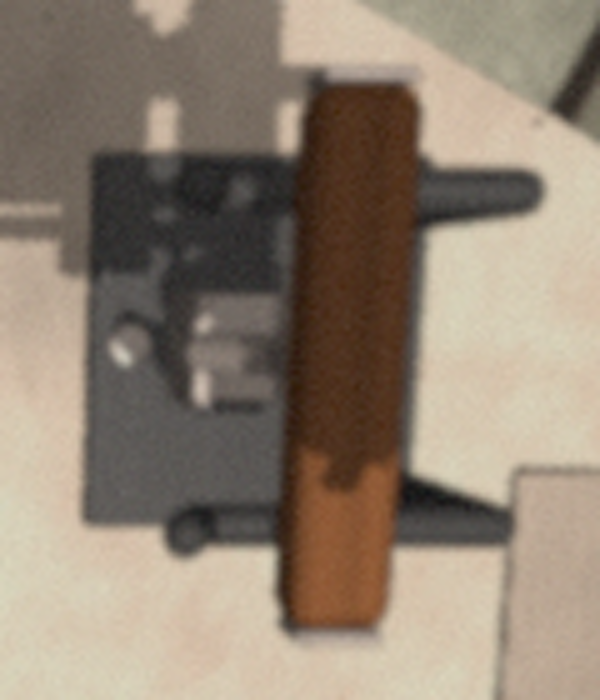

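View pics/w1t.png

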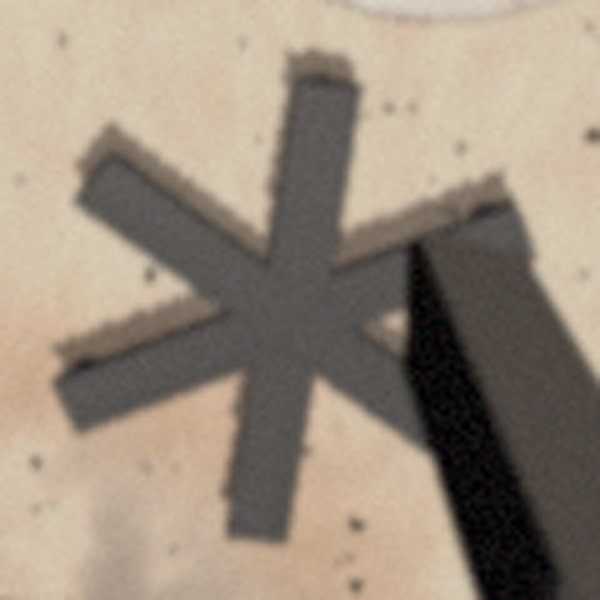

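```bash
python3 - <<'E'
from h import *
from scipy.optimize import least_squares
w1=load('w1');w2=load('w2')
C=lambda u,v:(240+u/5,40+v/5);D=lambda u,v:(280+u/5,40+v/5);T=lambda u,v:(235+u/5,175+v/5)
P=np.array([px2w(w1,*C(*p),.086)[:2] for p in((121,385),(180,205),(290,100),(440,61),(560,82),(690,185),(741,320),(720,470),(640,606),(540,668),(420,695),(300,672),(190,575))])
r=least_squares(lambda q:np.hypot(*(P-q[:2]).T)-q[2],[.5,.15,.08]);print('lid',r.x.round(4),r.fun.round(4).max())
a=px2w(w1,*C(476,205),.133);b=px2w(w1,*C(457,580),.133);print('bar',a,b,(a+b)/2,'yaw',np.degrees(np.arctan2(-(a-b)[0],(a-b)[1])),np.hypot(*(a-b)[:2]))
e=[px2w(w2,*D(*p),.174) for p in((318,83),(416,83),(284,628),(378,630))];print('grip c',np.mean(e,0),'len',np.linalg.norm(e[0]-e[2]));d=(e[0]+e[1]-e[2]-e[3]);print('yaw',np.degrees(np.arctan2(-d[0],d[1])))
t=[px2w(w1,*T(*p),.02) for p in((326,80),(258,540),(85,182),(70,408))];print('triv',[x.round(4) for x in t],(t[0]+t[1])/2,px2w(w1,*T(292,312),.02))
k=px2w(w1,*C(775,470),.06);print('box',k)
E
```

```text
lid [0.4959 0.1571 0.0828] 0.001
bar [0.48694361 0.20109997 0.133     ] [0.50400709 0.11460105 0.133     ] [0.49547535 0.15785051 0.133     ] yaw 11.15934312340934 0.08816590098899646
grip c [0.4838398  0.42444273 0.174     ] len 0.1082959910655033
yaw 27.452436875123443
triv [array([0.4938, 0.0354, 0.02  ]), array([ 0.5078, -0.1319,  0.02  ]), array([ 0.4241, -0.014 ,  0.02  ]), array([ 0.4341, -0.0949,  0.02  ])] [ 0.50080463 -0.04825414  0.02      ] [ 0.50062955 -0.04551154  0.02      ]
box [0.60212803 0.15455724 0.06      ]
```

```bash
cat >> h.py <<'E'
SEAT=np.array([.4843,.4237]);SY=np.radians(27.7)
def st(): 
    s=ctrl.sense();return round(s['time_s'],1),s['tcp_pos'].round(4),s['wrist_force'].round(1),round(s['opening'],3)
E
python3 - <<'E'
from h import *
ctrl.movel([*SEAT,.26],down(SY),.25)
ctrl.movel([*SEAT,.145],None,.15); print(st())
ctrl.gripper_to(.1,40); ctrl.dwell(.2);print(st())
snap('wrist','w3')
ctrl.movel([*SEAT,.165],None,.1);print(st())
ctrl.movel([*SEAT,.32],None,.2);ctrl.dwell(.2);print(st())
snap('wrist','w4');snap('scene','s4')
E
```

```text
(6.3, array([0.4852, 0.4242, 0.1467]), array([ 0.1,  1. , -0.2]), 0.601)
(7.2, array([0.4848, 0.424 , 0.1454]), array([2.5, 1. , 0.9]), 0.229)
(7.6, array([0.4841, 0.4236, 0.1651]), array([ 0.9,  0.6, -2.5]), 0.228)
(8.7, array([0.4836, 0.4232, 0.3179]), array([-1.1,  0.3, -2.4]), 0.234)
```

View pics/w4.png

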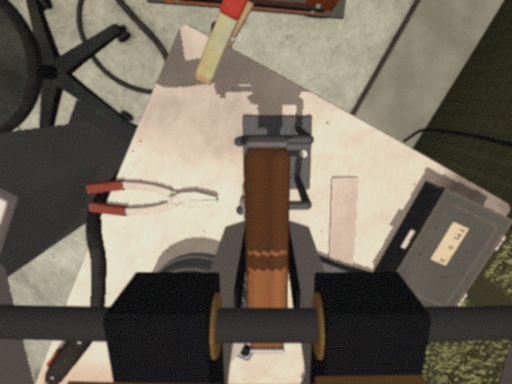

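View pics/s4.png

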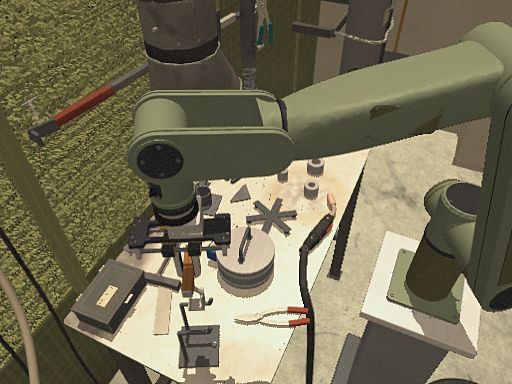

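```bash
cat >> h.py <<'E'
LID=np.array([.4957,.1572]);LY=np.radians(11.2)
def ax(y): return np.array([np.cos(y),np.sin(y)])
E
python3 - <<'E'
from h import *
p=LID-.042*ax(LY)
ctrl.movel([*p,.32],down(LY),.25);print(st())
ctrl.movel([*p,.27],None,.2);print(st())
print(ctrl.movel([*p,.218],None,.1,max_force=6),st())
snap('wrist','w5');snap('scene','s5');crop('s5',150,200,300,310,5,'s5c');crop('w5',150,60,400,384,2,'w5c')
E
```

```text
(10.1, array([0.4546, 0.1498, 0.3201]), array([-0.5,  0. , -3. ]), 0.225)
(10.5, array([0.454 , 0.1497, 0.2694]), array([-0.5,  0.3, -1.5]), 0.232)
False (11.1, array([0.4552, 0.1491, 0.2189]), array([ 0. , -0.3, -2.7]), 0.232)
```

View pics/s5c.png

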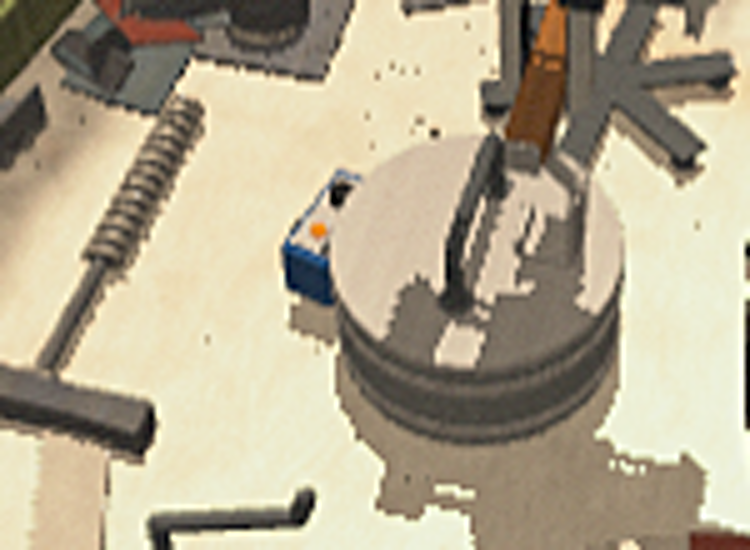

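View pics/w5.png

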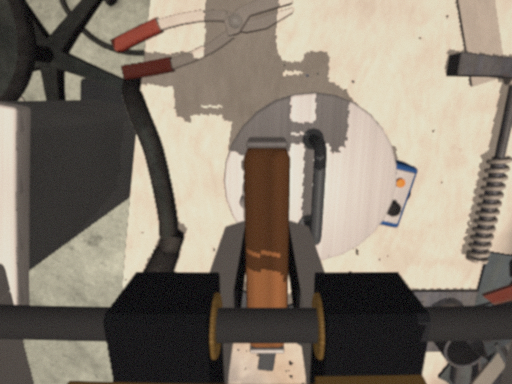

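```bash
python3 - <<'E'
from h import *
s=load('s5');w=load('w5')
p=LID-.0415*ax(LY)
u=ax(LY);v=np.array([-u[1],u[0]])
for n,q in dict(saddle=(*p,.105),backtop=(*(p-.016*u),.15),ge1=(*(p+.055*v),.248),ge2=(*(p-.055*v),.248)).items():
    a=w2px(s,q);b=w2px(w,q);print(n,'crop',(a-[150,200])*5,'wrist',b)
ends=[px2w(w,268,139,.248),px2w(w,265,348,.248)];print(ends, np.mean(ends,0),p)
E
```

```text
saddle crop [548.24247101 232.34903507] wrist [268.41028445 187.45172687]
backtop crop [577.0649059  185.45977208] wrist [248.24695543 202.22463698]
ge1 crop [521.9535038 135.825425 ] wrist [270.54065119 150.61685221]
ge2 crop [571.68357448 -18.86289883] wrist [270.10025444 352.08645421]
[array([0.44215824, 0.20801819, 0.248     ]), array([0.46242843, 0.09730623, 0.248     ])] [0.45229334 0.15266221 0.248     ] [0.45499036 0.14913927]
```

```bash
python3 - <<'E'
from h import *
p=LID+.0015*ax(LY)
print(ctrl.movel([*p,.218],None,.08,max_force=5),st())
for z in(.23,.236,.2395,.2415,.2435,.246,.25):
    ctrl.movel([*p,z],None,.05);ctrl.dwell(.15);print(st(),ctrl.sense()['moment'].round(2))
snap('wrist','w6');snap('scene','s6');crop('s6',150,180,300,310,5,'s6c')
E
```

```text
False (11.9, array([0.4969, 0.1575, 0.2177]), array([ 0.2, -0.2, -2.8]), 0.23)
(12.5, array([0.497 , 0.1575, 0.2299]), array([-0.5,  0. , -1.6]), 0.236) [ 0.05 -0.11  0.03]
(12.9, array([0.4971, 0.1575, 0.236 ]), array([ 0.1,  0.1, -2.9]), 0.233) [-0.01 -0.09 -0.01]
(13.3, array([0.4971, 0.1575, 0.2395]), array([ 0.5,  0.1, -3.2]), 0.233) [-0.07 -0.08  0.05]
(13.7, array([0.4971, 0.1575, 0.2414]), array([-0.7,  0.4, -2.7]), 0.23) [-0.06 -0.07  0.05]
(14.1, array([0.4967, 0.1574, 0.2428]), array([ 0.9, -0.1, -7. ]), 0.229) [-0.01 -0.14 -0.02]
(14.5, array([0.4972, 0.1575, 0.246 ]), array([ 0.3, -0.3, -7.7]), 0.228) [-0.05 -0.08  0.06]
(14.9, array([0.4972, 0.1575, 0.25  ]), array([-0.3,  0.6, -6.8]), 0.224) [-0.05 -0.15  0.03]
```

View pics/s6c.png

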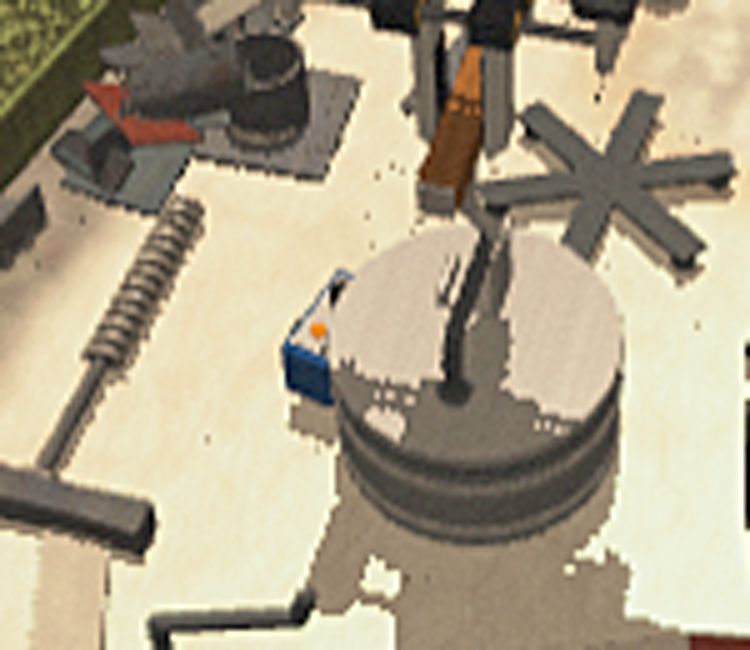

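View pics/w6.png

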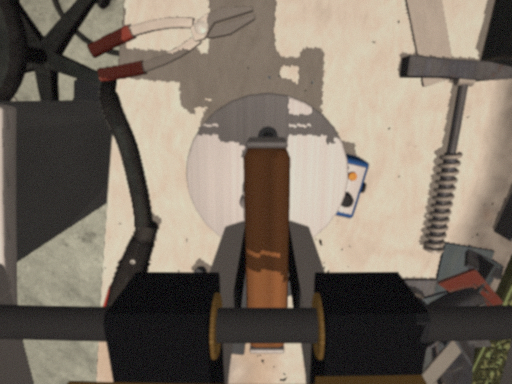

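```bash
cat >> h.py <<'E'
TRIV=np.array([.5003,-.0478])
E
python3 - <<'E'
from h import *
u=ax(LY);p=LID+.0015*u;t=TRIV+.0015*u
ctrl.movel([*p,.275],None,.06);print(st())
ctrl.movel([*t,.275],None,.09);ctrl.dwell(.3);print(st())
ctrl.movel([*t,.215],None,.06);ctrl.dwell(.2);print(st())
snap('wrist','w7');snap('scene','s7');crop('s7',180,150,330,280,5,'s7c')
E
```

```text
(15.5, array([0.4975, 0.1575, 0.2755]), array([-0.3, -0.2, -8.2]), 0.234)
(18.3, array([ 0.5018, -0.0474,  0.275 ]), array([-0.2, -0.7, -7.6]), 0.228)
(19.6, array([ 0.5021, -0.0476,  0.2155]), array([-0.7, -0.7, -7.3]), 0.227)
```

View pics/s7c.png

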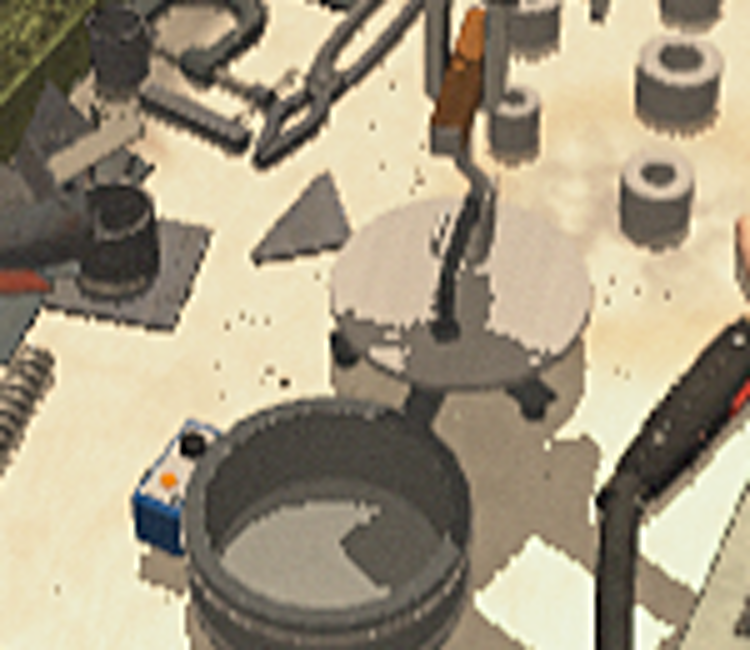

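View pics/w7.png

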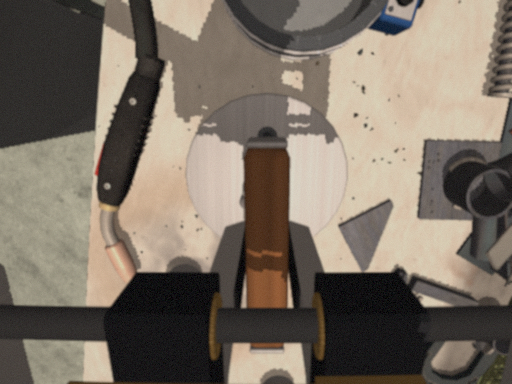

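```bash
python3 - <<'E'
from h import *
u=ax(LY);t=TRIV+.0015*u
for z in(.2,.198,.196,.194,.190):
    ctrl.movel([*t,z],None,.03);ctrl.dwell(.1);print(st())
print(ctrl.movel([*t,.1735],None,.06,max_force=8),st())
b=TRIV-.0445*u
print(ctrl.movel([*b,.1735],None,.1,max_force=6),st())
ctrl.movel([*b,.23],None,.12)
snap('wrist','w8');snap('scene','s8')
E
```

```text
(20.5, array([ 0.502 , -0.0476,  0.2003]), array([ 1.3,  1.2, -8. ]), 0.232)
(20.8, array([ 0.5017, -0.0475,  0.198 ]), array([ 0.2, -0.2, -7.2]), 0.232)
(21.2, array([ 0.5022, -0.0476,  0.1965]), array([ 0.7,  0.1, -4.5]), 0.233)
(21.5, array([ 0.5021, -0.0476,  0.1944]), array([ 0.5,  0.8, -3.1]), 0.228)
(21.9, array([ 0.5017, -0.0475,  0.1899]), array([ 0.4,  0.7, -2.3]), 0.23)
False (22.3, array([ 0.5012, -0.0473,  0.1726]), array([-0.6, -0.3, -2.7]), 0.231)
False (22.9, array([ 0.4572, -0.0566,  0.174 ]), array([ 0.4, -0.2, -2.5]), 0.231)
```

View pics/w8.png

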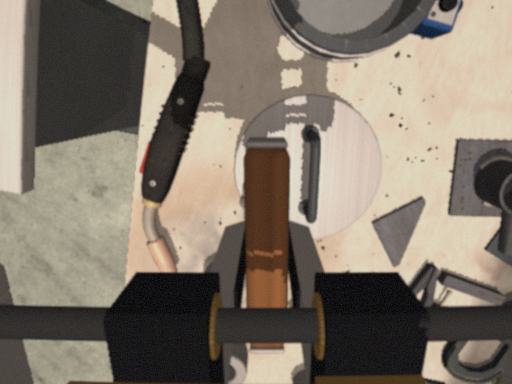

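View pics/s8.png

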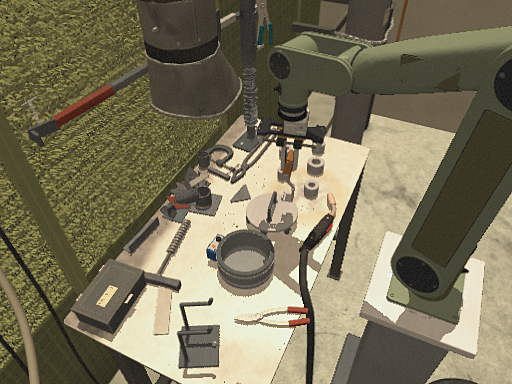

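```bash
python3 - <<'E'
from h import *
p=ctrl.sense()['tcp_pos']
ctrl.movel([p[0],p[1],.325],None,.2)
S0=np.array([.4841,.4237])
ctrl.movel([*S0,.325],down(SY),.25);ctrl.dwell(.2);print(st())
ctrl.movel([*S0,.18],None,.15);print(st())
snap('scene','s9');crop('s9',130,220,280,384,4,'s9c')
print(ctrl.movel([*S0,.1445],None,.05,max_force=6),st());ctrl.dwell(.2);print(st())
snap('wrist','w9')
E
```

```text
(26.6, array([0.4843, 0.4231, 0.3253]), array([-0.1, -0.1, -2.3]), 0.228)
(27.7, array([0.4849, 0.4243, 0.1815]), array([-0.2,  1. , -2. ]), 0.23)
True (28.4, array([0.4833, 0.4231, 0.1454]), array([ 0.1, -0.1,  3.7]), 0.23)
(28.6, array([0.4833, 0.4232, 0.1454]), array([-0.1, -0.5,  5.4]), 0.229)
```

View pics/s9c.png

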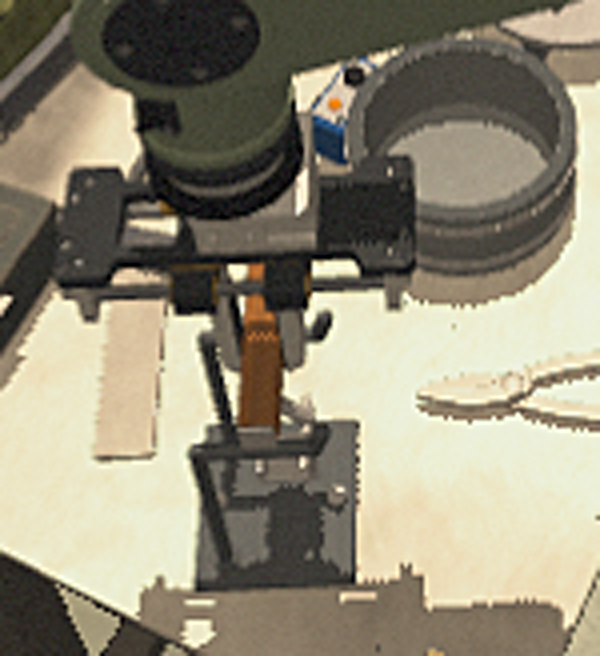

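View pics/w9.png

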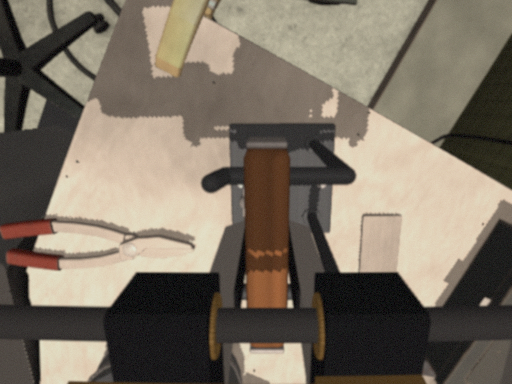

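```bash
python3 - <<'E'
from h import *
ctrl.gripper_to(.5);ctrl.dwell(.1)
p=ctrl.sense()['tcp_pos']
ctrl.movel([p[0],p[1],.27],None,.15);print(st())
snap('top','t10');snap('scene','s10');crop('t10',160,150,400,280,3,'t10c')
crop('t10',90,150,250,280,4,'t10d')
E
```

```text
(30.3, array([0.4816, 0.422 , 0.2686]), array([ 0.1,  0.1, -0.8]), 0.499)
```

View pics/t10c.png

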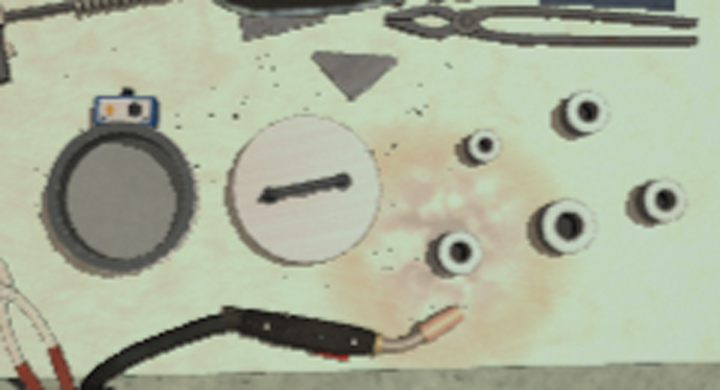

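View pics/s10.png

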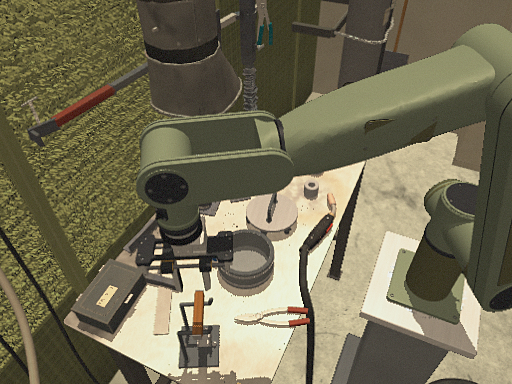

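```bash
python3 - <<'E'
from h import *
ctrl.gripper_to(.75)
ctrl.movep([.41,.05,.33],down(.2));print(st())
ctrl.movep([.42,-.41,.38],down(-.2));ctrl.dwell(.3);print(st())
snap('wrist','w11')
E
```

```text
(32.4, array([0.4103, 0.0505, 0.33  ]), array([ 0.5,  1. , -0.9]), 0.747)
(34.4, array([ 0.4204, -0.4093,  0.3802]), array([-0.2, -0.7,  1. ]), 0.753)
```

View pics/w11.png

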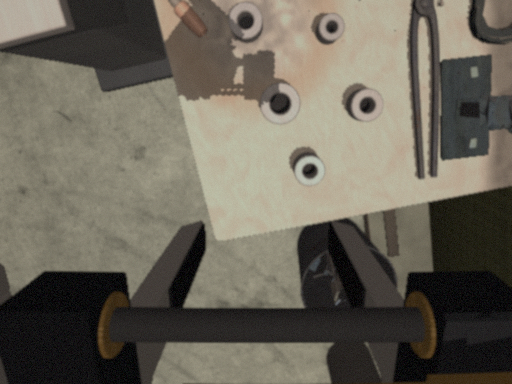

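```bash
python3 - <<'E'
from h import *
crop('w11',215,0,395,195,4,'w11c')
E
```

```text
(no output)
```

View pics/w11c.png

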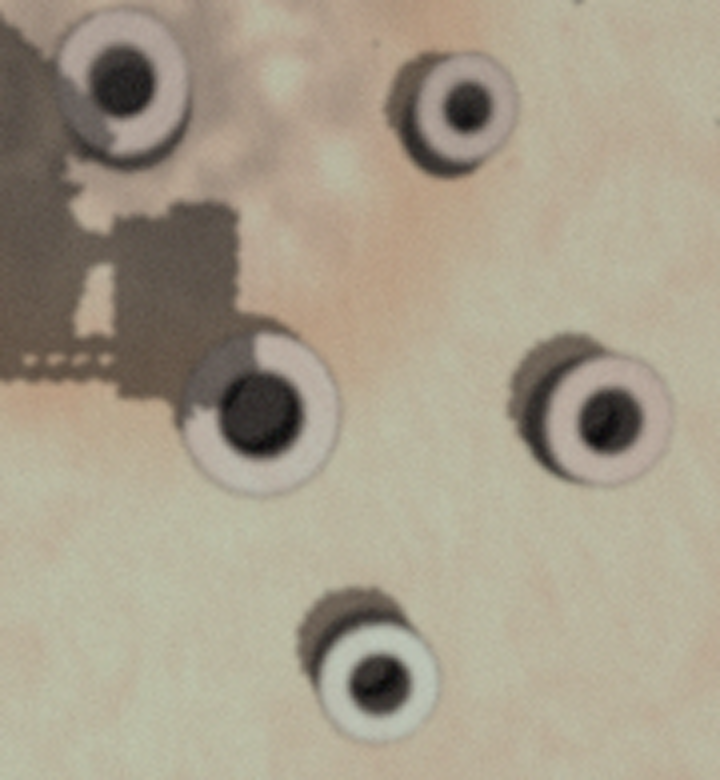

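```bash
python3 - <<'E'
from h import *
w=load('w11');g=lambda u,v:px2w(w,215+u/4,v/4,.04)
for n,(u0,u1,v) in dict(A=(57,190,80),B=(318,439,681),C=(544,673,419),narrow=(415,518,106),wide=(182,341,413)).items():
    print(n,g((u0+u1)/2,v).round(4),'dia',np.linalg.norm(g(u0,v)-g(u1,v)).round(4))
E
```

```text
A [ 0.4263 -0.2198  0.04  ] dia 0.0475
B [ 0.4787 -0.4542  0.04  ] dia 0.0481
C [ 0.5813 -0.3715  0.04  ] dia 0.0493
narrow [ 0.5453 -0.2524  0.04  ] dia 0.0371
wide [ 0.4526 -0.3436  0.04  ] dia 0.06
```

```bash
cat >> h.py <<'E'
POT=LID.copy()
def pick(xy,yaw):
    ctrl.gripper_to(.75)
    ctrl.movel([*xy,.12],down(yaw),.25)
    ctrl.movel([*xy,.03],None,.15)
    print('dn',ctrl.movel([*xy,.008],None,.08,max_force=10),st())
    ctrl.gripper_to(.4,50);ctrl.dwell(.15);print('grip',st())
    ctrl.movel([*xy,.06],None,.12)
    ctrl.movel([*xy,.20],None,.2);ctrl.dwell(.1);print('up',st())
def carry(ang,via=None):
    yaw=np.radians(ang-90); yaw=(yaw+np.pi/2)%np.pi-np.pi/2
    t=POT+.036*ax(np.radians(ang))
    if via is not None: ctrl.movel([*via,.21],down(yaw),.25)
    ctrl.movel([*t,.2],down(yaw),.22);ctrl.dwell(.2);print('over',st(),t)
    return t
def place(t,op=.61):
    ctrl.movel([*t,.10],None,.15)
    ctrl.movel([*t,.027],None,.08);print(st())
    print('contact',ctrl.movel([*t,.013],None,.03,max_force=5),st())
    ctrl.gripper_to(op);ctrl.dwell(.15)
    p=ctrl.sense()['tcp_pos'];ctrl.movel([p[0],p[1],.09],None,.08)
    ctrl.movel([p[0],p[1],.2],None,.2);print('out',st())
E
python3 - <<'E'
from h import *
pick((.4786,-.453),-.2)
t=carry(330,via=(.44,-.25))
snap('wrist','w12');snap('scene','s12')
E
```

```text
dn False (37.1, array([ 0.4781, -0.4523,  0.007 ]), array([-0.2,  0.3, -0. ]), 0.749)
grip (37.7, array([ 0.4794, -0.4535,  0.0085]), array([ 2.5, -0.7, -0.6]), 0.53)
up (39.2, array([ 0.4775, -0.4516,  0.1969]), array([-0.4,  0. , -4.1]), 0.525)
over (42.8, array([0.5269, 0.1386, 0.2   ]), array([ 0.1,  0.4, -4.6]), 0.523) [0.52687691 0.1392    ]
```

View pics/w12.png

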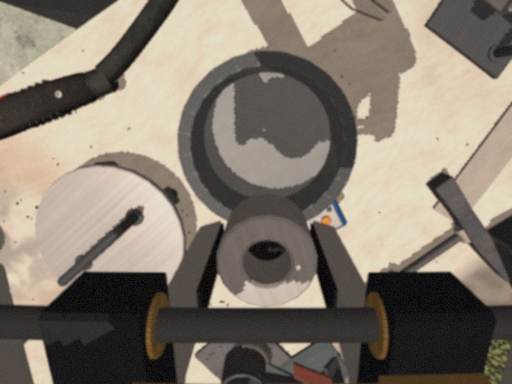

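View pics/s12.png

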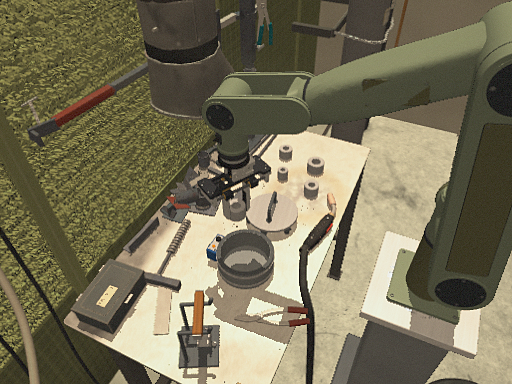

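```bash
python3 - <<'E'
from h import *
crop('w12',165,40,375,240,3,'w12c')
E
```

```text
(no output)
```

View pics/w12c.png

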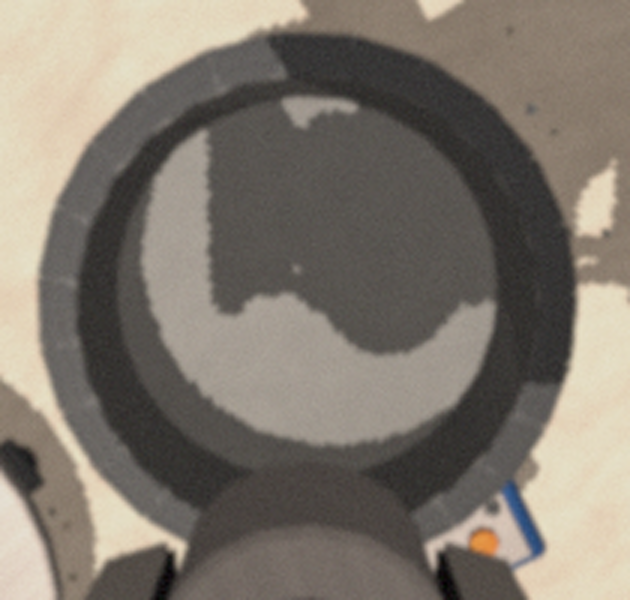

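```bash
python3 - <<'E'
from h import *
from scipy.optimize import least_squares
w=load('w12')
def fit(pts,r0):
    P=np.array([px2w(w,165+u/3,40+v/3,.075)[:2] for u,v in pts])
    r=least_squares(lambda q:np.hypot(*(P-q[:2]).T)-q[2],[.5,.15,.08]);print(r.x.round(4),abs(r.fun).max().round(4),r0)
fit([(39,290),(55,195),(120,105),(200,55),(310,33),(420,58),(510,125),(560,205),(577,300),(560,395),(95,465),(175,540)],.082)
fit([(78,290),(98,190),(160,120),(230,90),(300,78),(90,380),(145,470)],.07)
E
```

```text
[0.4952 0.1572 0.0823] 0.001 0.082
[0.4926 0.1558 0.0685] 0.0013 0.07
```

Pot centre confirmed at (0.495, 0.157). I'll place the sleeve.

```bash
python3 - <<'E'
from h import *
t=POT+.036*ax(np.radians(330))
place(t)
ctrl.movel([.44,-.06,.26],down(0),.25)
ctrl.movep([.42,-.30,.33],down(-1.2));ctrl.dwell(.2);print(st())
snap('wrist','w13');snap('scene','s13');crop('s13',200,130,380,300,4,'s13c')
E
```

```text
(44.8, array([0.5276, 0.1393, 0.0276]), array([-0.5,  0.1, -4.4]), 0.526)
contact True (45.1, array([0.5277, 0.1395, 0.0179]), array([ 1. , -0.2,  1.8]), 0.527)
out (47.4, array([0.5244, 0.139 , 0.1987]), array([-0. ,  0. , -0.8]), 0.611)
(49.8, array([ 0.4204, -0.2986,  0.3296]), array([0.1, 0.6, 0.2]), 0.614)
```

View pics/w13.png

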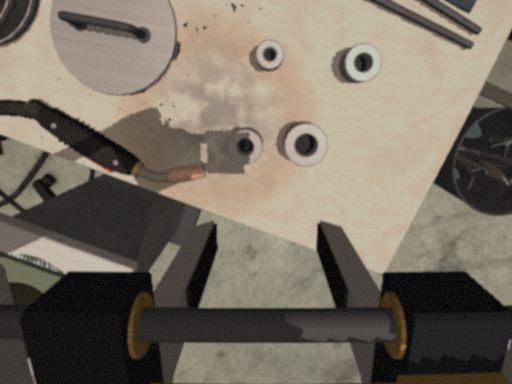

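View pics/s13c.png

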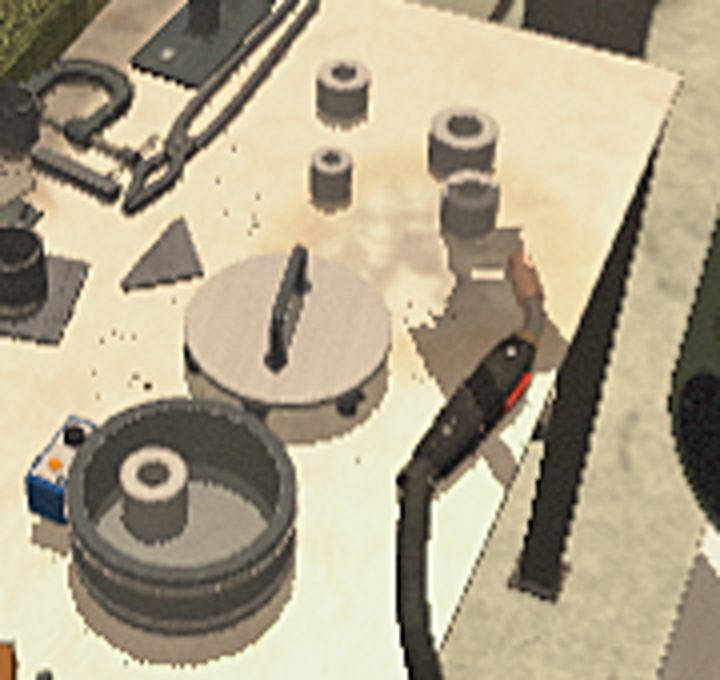

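```bash
python3 - <<'E'
from h import *
crop('w13',215,30,395,180,4,'w13c')
E
```

```text
(no output)
```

View pics/w13c.png

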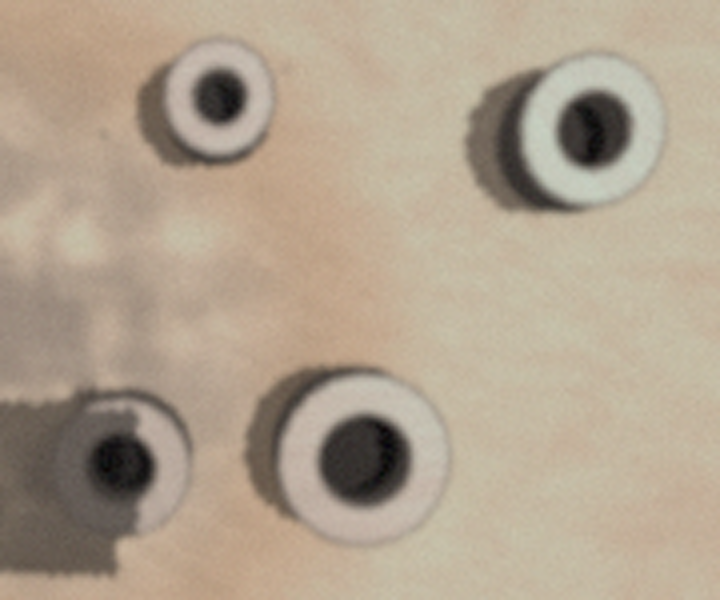

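```bash
python3 - <<'E'
from h import *
w=load('w13');g=lambda u,v:px2w(w,215+u/4,30+v/4,.04)
for n,p in dict(A=(121,464),C=(593,130),narrow=(219,98),wide=(364,459)).items(): print(n,g(*p).round(4))
print(np.linalg.norm(g(57,464)-g(189,464)))
for xy,y in (((.58,-.37),-1.57),((.42,-.25),.3)):print(ctrl.inverse_kinematics((*xy,.01),down(y)))
E
```

```text
A [ 0.4191 -0.265   0.04  ]
C [ 0.5807 -0.3721  0.04  ]
narrow [ 0.5443 -0.2528  0.04  ]
wide [ 0.4518 -0.3438  0.04  ]
0.04638594455049231
[-6.93470746e-01  6.35296378e-01  1.37345289e+00 -4.44089210e-16
  1.13284338e+00  8.76529254e-01]
[-7.14197626e-01  2.88356645e-01  1.90303105e+00 -4.44089210e-16
  9.50204962e-01 -1.01419763e+00]
```

```bash
python3 - <<'E'
from h import *
pick((.4191,-.2648),np.radians(22.5))
t=carry(90,via=(.43,-.15))
place(t)
ctrl.movel([.44,-.06,.26],down(0),.25)
ctrl.movep([.46,-.28,.33],down(-1.2));ctrl.dwell(.2);print(st())
snap('wrist','w14');snap('scene','s14');crop('s14',200,130,380,300,4,'s14c')
E
```

```text
dn False (53.3, array([ 0.419 , -0.2647,  0.008 ]), array([0.1, 0.1, 0. ]), 0.752)
grip (53.9, array([ 0.4196, -0.2651,  0.0084]), array([1.5, 0.1, 3.1]), 0.526)
up (55.4, array([ 0.4178, -0.2636,  0.1976]), array([ 0.5,  0.5, -3.9]), 0.527)
over (58.0, array([0.4958, 0.1926, 0.2001]), array([-0.6,  0.8, -5.4]), 0.524) [0.4957 0.1932]
(59.9, array([0.4964, 0.1934, 0.0276]), array([ 0. ,  0.3, -5.5]), 0.523)
contact True (60.3, array([0.4967, 0.1934, 0.0179]), array([ 1.1, -0.6,  1.7]), 0.525)
out (62.6, array([0.4933, 0.1927, 0.1987]), array([ 0.2, -0.3, -1.1]), 0.611)
(64.9, array([ 0.4602, -0.2784,  0.3296]), array([-0.3, -1. ,  0.1]), 0.612)
```

View pics/w14.png

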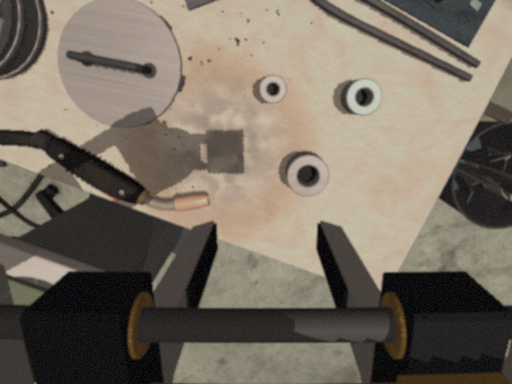

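View pics/s14c.png

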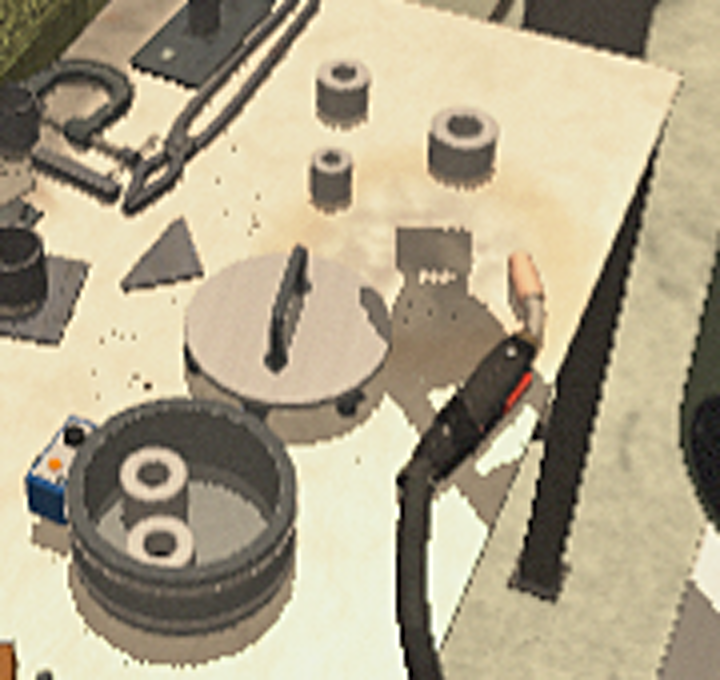

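```bash
python3 - <<'E'
from h import *
c=px2w(load('w14'),362,97,.04);print(c)
if np.hypot(c[0]-.5807,c[1]+.3715)<.005:
    pick((.5808,-.3712),-1.2)
    t=carry(210,via=(.44,-.2))
    snap('wrist','w15')
    place(t)
    ctrl.movel([.42,.0,.30],down(.1),.25)
    ctrl.dwell(.2);snap('wrist','w16');snap('scene','s16');crop('s16',200,130,380,300,4,'s16c')
E
```

```text
[ 0.57951971 -0.36935763  0.04      ]
dn False (67.8, array([ 0.5801, -0.3706,  0.0069]), array([ 0.1, -0. , -0.6]), 0.75)
grip (68.4, array([ 0.5813, -0.3718,  0.0086]), array([ 1. , -2.5,  0. ]), 0.526)
up (69.9, array([ 0.5794, -0.3701,  0.1968]), array([-0.1,  0.9, -4.5]), 0.526)
over (72.9, array([0.4646, 0.1386, 0.2   ]), array([-0.4,  0.5, -4.1]), 0.519) [0.46452309 0.1392    ]
(74.8, array([0.4652, 0.1393, 0.0276]), array([ 0.2,  0.7, -5. ]), 0.524)
contact True (75.2, array([0.4654, 0.1392, 0.0179]), array([0. , 1. , 0.6]), 0.524)
out (77.5, array([0.4622, 0.1389, 0.1987]), array([-0.2,  0.4, -0.3]), 0.612)
```

View pics/w16.png

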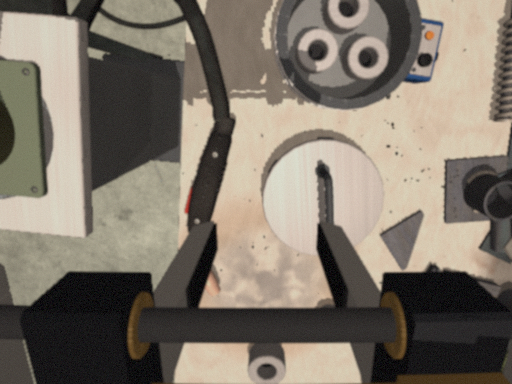

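View pics/s16c.png

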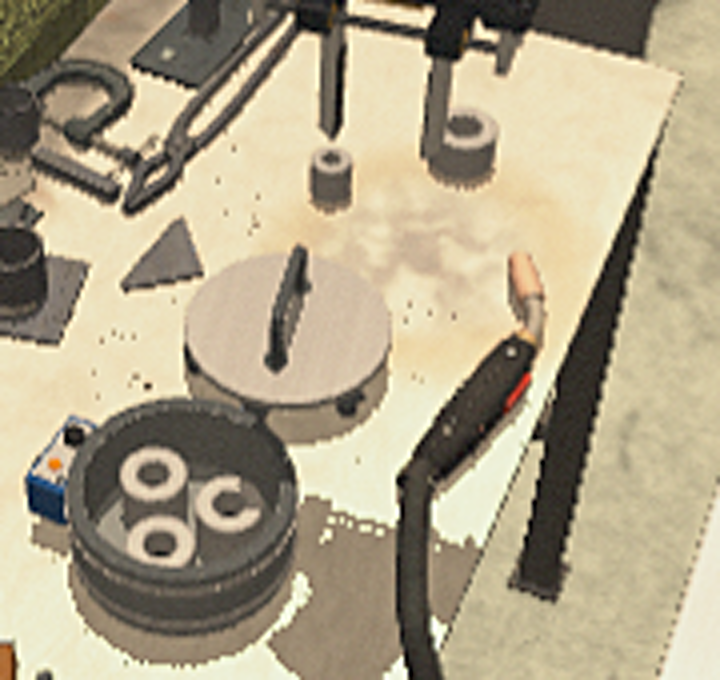

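```bash
python3 - <<'E'
from h import *
ctrl.movel([.435,-.115,.31],down(.2),.25);ctrl.dwell(.2)
snap('wrist','w17');crop('w17',240,40,420,220,4,'w17c')
ctrl.gripper_to(.55)
ctrl.movep([.42,.1,.31],down(.3))
ctrl.movep([.445,.33,.33],down(SY));ctrl.dwell(.2);print(st())
snap('wrist','w18');crop('w18',270,40,410,190,4,'w18c')
E
```

```text
(82.3, array([0.4455, 0.3285, 0.3302]), array([-0.3, -0.4,  0.4]), 0.549)
```

View pics/w17c.png

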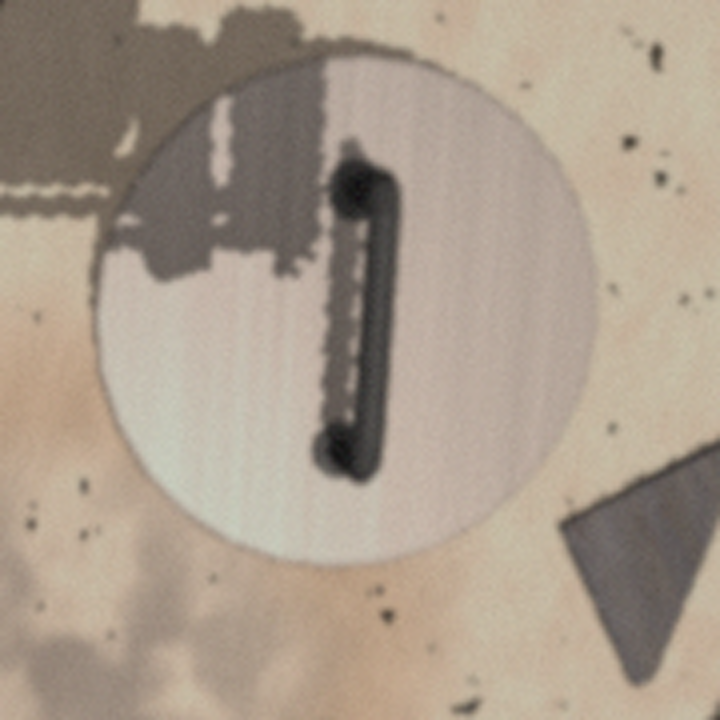

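View pics/w18c.png

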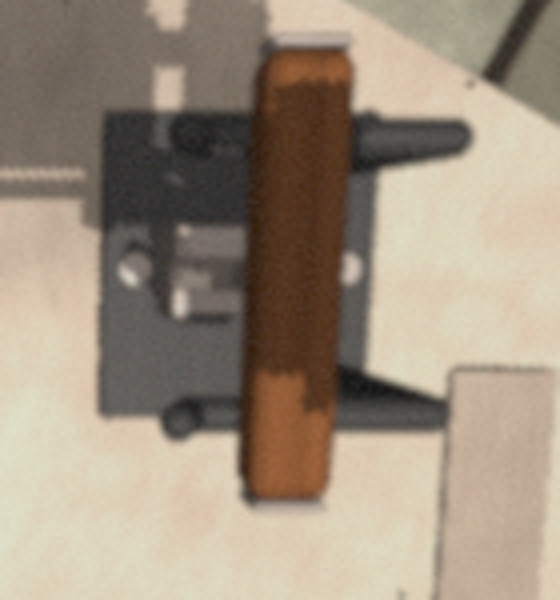

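```bash
python3 - <<'E'
from h import *
from scipy.optimize import least_squares
w1=load('w17');w2=load('w18')
C=lambda u,v:(240+u/4,40+v/4);D=lambda u,v:(270+u/4,40+v/4)
P=np.array([px2w(w1,*C(*p),.041)[:2] for p in((97,310),(125,205),(210,105),(360,55),(470,82),(560,170),(597,290),(575,400),(500,500),(400,555),(330,565),(230,535),(145,455))])
r=least_squares(lambda q:np.hypot(*(P-q[:2]).T)-q[2],[.5,-.05,.08]);print('lid',r.x.round(4),abs(r.fun).max().round(4))
a=px2w(w1,*C(385,180),.088);b=px2w(w1,*C(366,472),.088);print('bar',(a+b)/2,'yaw',np.degrees(np.arctan2(-(a-b)[0],(a-b)[1])),np.hypot(*(a-b)[:2]))
e=[px2w(w2,*D(*p),.174) for p in((268,49),(352,49),(244,497),(328,498))];print('grip c',np.mean(e,0),'len',np.linalg.norm(e[0]-e[2]));d=(e[0]+e[1]-e[2]-e[3]);print('yaw',np.degrees(np.arctan2(-d[0],d[1])))
E
```

```text
lid [ 0.5009 -0.0477  0.0821] 0.0015
bar [ 0.50064965 -0.0479941   0.088     ] yaw 10.5278218047224 0.08518718469476272
grip c [0.48078012 0.42301861 0.174     ] len 0.10750162780590738
yaw 27.5718083501029
```

```bash
cat >> h.py <<'E'
LT=np.array([.5007,-.0478]);LTY=np.radians(10.9)
E
python3 - <<'E'
from h import *
S=np.array([.4822,.4232])
ctrl.movel([*S,.26],down(SY),.25)
print(ctrl.movel([*S,.145],None,.12,max_force=10),st())
ctrl.gripper_to(.1,40); ctrl.dwell(.2);print(st())
p=ctrl.sense()['tcp_pos'];S=p[:2]
ctrl.movel([*S,.165],None,.1);print(st())
ctrl.movel([*S,.32],None,.2);ctrl.dwell(.1)
b=LT-.042*ax(LTY)
ctrl.movel([.44,.1,.32],down(LTY),.25)
ctrl.movel([*b,.32],None,.22);ctrl.dwell(.1);print(st())
ctrl.movel([*b,.21],None,.15)
print(ctrl.movel([*b,.1735],None,.08,max_force=6),st())
snap('wrist','w19');snap('scene','s19');crop('s19',180,150,330,280,5,'s19c')
E
```

```text
False (84.1, array([0.4829, 0.4237, 0.1462]), array([ 1.1, -0.2,  0.2]), 0.553)
(84.9, array([0.4825, 0.4234, 0.1453]), array([0.9, 0.1, 0.9]), 0.231)
(85.2, array([0.4827, 0.4235, 0.1653]), array([ 0.8,  0.1, -3.1]), 0.234)
(88.7, array([ 0.4594, -0.0544,  0.32  ]), array([ 0.2,  0.9, -1.9]), 0.231)
False (90.2, array([ 0.4596, -0.0558,  0.1736]), array([ 0.2, -0.4, -1.9]), 0.229)
```

View pics/w19.png

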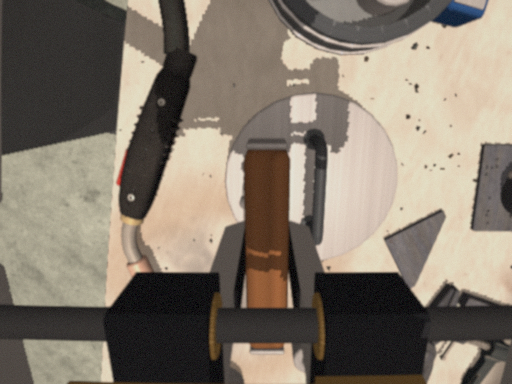

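View pics/s19c.png

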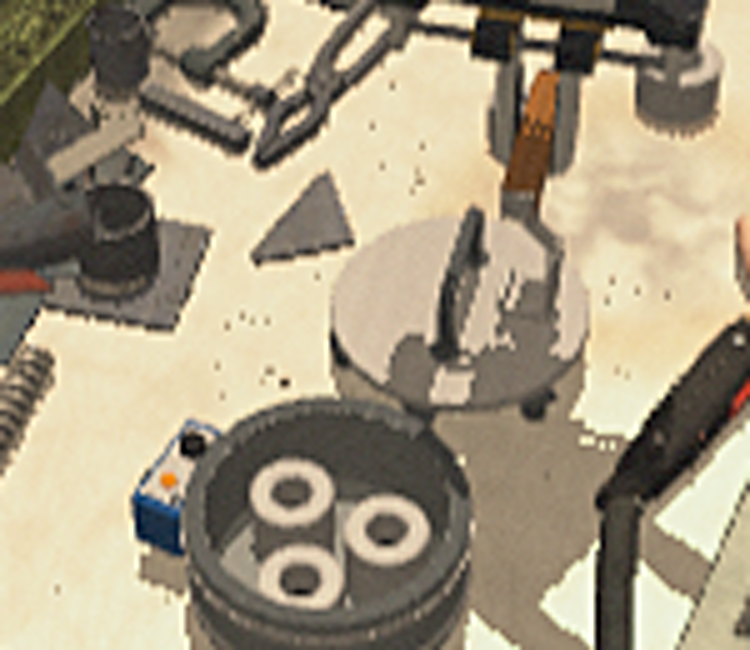

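```bash
python3 - <<'E'
from h import *
u=ax(LTY);p=LT+.0015*u
print(ctrl.movel([*p,.1735],None,.08,max_force=5),st())
for z in(.19,.195,.1975,.2,.205):
    ctrl.movel([*p,z],None,.05);ctrl.dwell(.1);print(st())
ctrl.movel([*p,.278],None,.06);print(st())
t=np.array([.4955,.1572])+.0015*u
ctrl.movel([*t,.278],None,.09);ctrl.dwell(.3);print(st())
snap('wrist','w20');snap('scene','s20');crop('s20',150,150,300,310,4,'s20c')
E
```

```text
False (91.0, array([ 0.5019, -0.0474,  0.1732]), array([ 0.3,  1. , -2.3]), 0.233)
(91.5, array([ 0.502 , -0.0475,  0.1899]), array([-0. ,  0. , -2.9]), 0.234)
(91.9, array([ 0.5022, -0.0475,  0.195 ]), array([ 0.7, -0. , -2.4]), 0.234)
(92.2, array([ 0.5014, -0.0473,  0.1965]), array([-0.1, -0.3, -6.3]), 0.231)
(92.6, array([ 0.5021, -0.0475,  0.1999]), array([ 0.4, -0.2, -7.2]), 0.229)
(93.0, array([ 0.5023, -0.0475,  0.2052]), array([ 1.3,  0.3, -7.8]), 0.232)
(94.3, array([ 0.5018, -0.0474,  0.2773]), array([-0.3,  0.4, -7.7]), 0.23)
(97.0, array([0.497 , 0.1574, 0.278 ]), array([ 0.3,  0.1, -7.1]), 0.229)
```

View pics/w20.png

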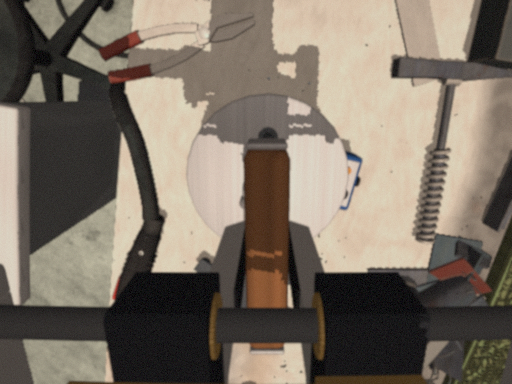

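View pics/s20c.png

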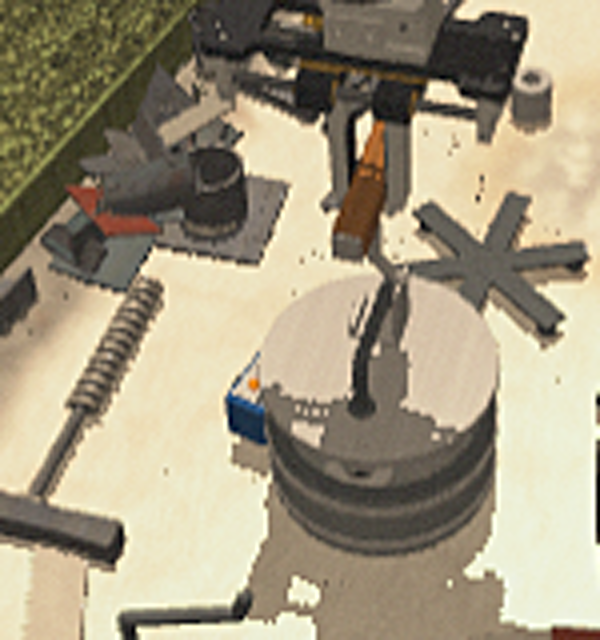

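```bash
python3 - <<'E'
from h import *
u=ax(LTY);t=np.array([.4955,.1572])+.0015*u
for z in(.258,.253,.250,.247,.244,.2425,.241,.239,.235):
    ctrl.movel([*t,z],None,.04);ctrl.dwell(.1);print(st())
snap('wrist','w21');snap('scene','s21');crop('s21',150,150,300,310,4,'s21c')
E
```

```text
(97.9, array([0.4973, 0.1575, 0.2584]), array([ 0.2, -0.5, -7.1]), 0.231)
(98.3, array([0.4969, 0.1575, 0.2529]), array([-0.1, -0.7, -6.7]), 0.23)
(98.6, array([0.497 , 0.1575, 0.25  ]), array([ 1. ,  0.2, -8.6]), 0.229)
(99.0, array([0.4969, 0.1575, 0.2469]), array([-0.3, -0.2, -8.5]), 0.235)
(99.3, array([0.4969, 0.1575, 0.2439]), array([ 0.3, -0. , -7.2]), 0.226)
(99.7, array([0.497 , 0.1575, 0.2425]), array([-0.6, -0.9, -7. ]), 0.231)
(100.0, array([0.4973, 0.1575, 0.2414]), array([-0.4,  0.8, -5.1]), 0.234)
(100.4, array([0.4973, 0.1576, 0.2396]), array([-0.1,  1.2, -2.4]), 0.231)
(100.7, array([0.4969, 0.1575, 0.2349]), array([ 0.3, -0.1, -2.2]), 0.23)
```

View pics/s21c.png

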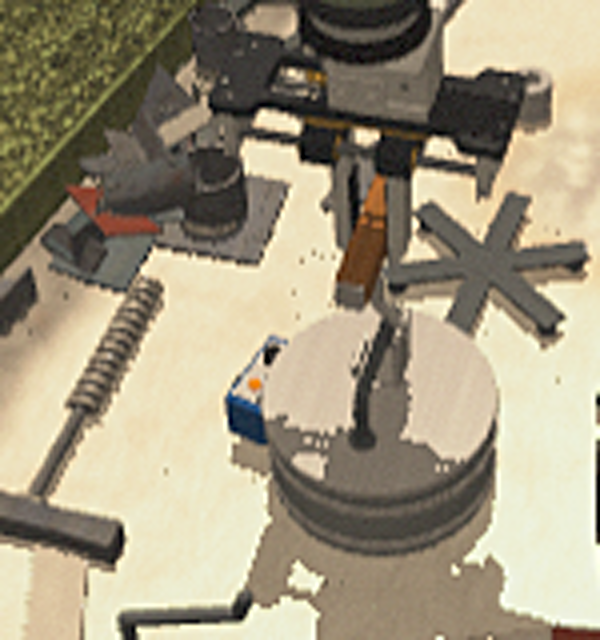

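Contact was at 0.241 to 0.242, the same height as when it was first lifted off, so the lid is fully seated. I'll unhook the lifter and hang it up.

```bash
python3 - <<'E'
from h import *
u=ax(LTY);t=np.array([.4955,.1572])+.0015*u;b=t-.046*u
print(ctrl.movel([*t,.218],None,.06,max_force=8),st())
print(ctrl.movel([*b,.218],None,.1,max_force=6),st())
ctrl.movel([*b,.325],None,.15)
S0=np.array([.4832,.4236])
ctrl.movel([*S0,.325],down(SY),.2);ctrl.dwell(.2);print(st())
ctrl.movel([*S0,.18],None,.15);print(st())
print(ctrl.movel([*S0,.1445],None,.05,max_force=6),st());ctrl.dwell(.2);print(st())
ctrl.gripper_to(.5);ctrl.dwell(.2)
p=ctrl.sense()['tcp_pos']
ctrl.movel([p[0],p[1],.27],None,.12)
ctrl.movep([.42,.25,.36],down(SY));ctrl.dwell(.2);print(st())
snap('wrist','w22');snap('top','t22')
ctrl.movep([.40,-.28,.36],down(-.4));ctrl.dwell(.2);print(st())
snap('scene','s22');snap('top','t23');crop('s22',120,120,330,384,3,'s22c');crop('t23',80,110,420,290,2.3,'t23c')
E
```

```text
False (101.2, array([0.4964, 0.1574, 0.2171]), array([ 0.5, -0.1, -2.6]), 0.229)
False (101.9, array([0.4524, 0.1489, 0.2185]), array([-0.1,  0.3, -2.1]), 0.232)
(104.5, array([0.4834, 0.4229, 0.3254]), array([ 0. ,  0.5, -2.7]), 0.233)
(105.6, array([0.484 , 0.4242, 0.1815]), array([ 0.7, -0. , -2. ]), 0.235)
True (106.2, array([0.4824, 0.423 , 0.1453]), array([ 0.2, -0.7,  4.3]), 0.228)
(106.4, array([0.4824, 0.423 , 0.1453]), array([0.3, 0.1, 5.8]), 0.23)
(109.5, array([0.42  , 0.2507, 0.3586]), array([-0.4,  0.3,  0.6]), 0.497)
(111.7, array([ 0.4004, -0.2794,  0.3601]), array([-0.7, -0.2, -0.6]), 0.5)
```

View pics/w22.png

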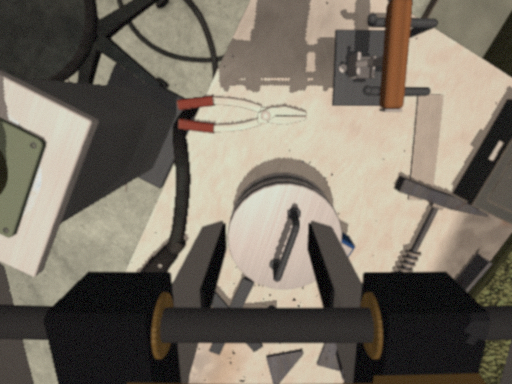

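View pics/s22.png

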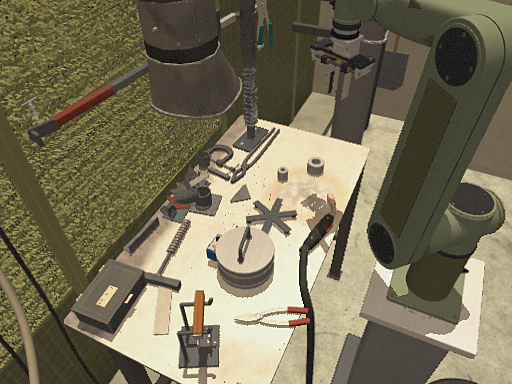

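View pics/t23c.png

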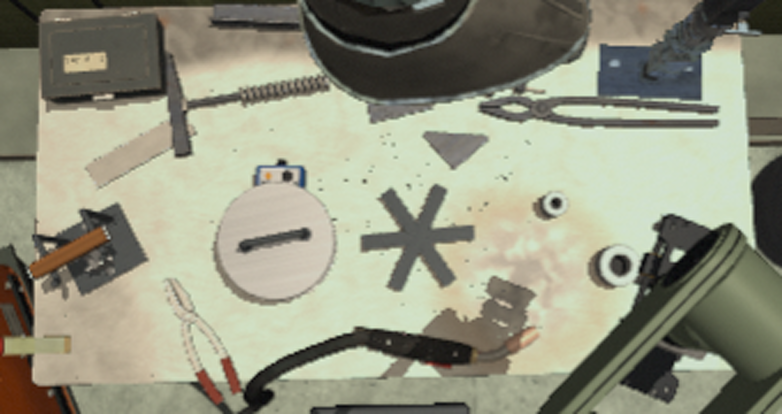

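```bash
python3 - <<'E'
from h import *
a=cv2.imread('pics/scene0.png').astype(int);b=cv2.imread('pics/s22.png').astype(int)
print('lid/pot diff',abs(a-b)[225:290,210:280].mean(),'noise',abs(a-b)[300:370,70:150].mean())
ctrl.job_done();print(st())
E
```

```text
lid/pot diff 5.73032967032967 noise 2.944166666666667
the job is handed in; nothing more can be done
the job is handed in; nothing more can be done
```

The job is done and handed in at about 112 s of the 210 s allowed. There were three 50 mm sleeves, and all of them are now in the pot under the seated lid.

- **Lid off:** I hooked the bar with the lifter, carried the lid level to the trivet, and hung the lifter back on its stand while I moved the sleeves.
- **Sleeves:** All three stand upright on the pot floor. One of them was knocked about 4.5 cm aside partway through, so I measured its position again before gripping it. The narrow and wide sleeves are still on the table.
- **Lid back:** I put the lid back with the lifter, unhooked it, and hung the lifter on its stand again.

**Last checks:**
- The lid's weight came off the lifter at a tool height of about 0.241–0.242 m, the same height where it first lifted off, so it is fully seated.
- The lifter came to rest on the stand at its original tool height of 0.145 m, about 2 mm from where it started sideways.
- In the final pictures the hammer and gusset look unmoved.
- Comparing the pot and lid area before and after gave a pixel difference of 5.7, against 2.9 in an unchanged area. I put this down to the lid sitting slightly shifted or turned within its play.
- No check failed. The measurements agreed to about 3 mm, the largest gap being between two camera readings of the lifter's grip.

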